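Load the analyser drawer and push it home past its catch

ROBOT

A 7-joint arm with a two-finger parallel gripper is mounted at the origin on the work surface. World frame = base frame: x ahead of the robot, y to its left, z up, the work surface at z = 0. Lengths are in m, angles in rad, forces in N, time in s.
With the tool pointing down it reaches from about 0.425 to 0.875 m from the base axis. Payload 4.7 kg.
Tool frame: the origin (TCP) lies midway between the tips of the shut fingers; the grasp point (between the pads) lies 19 mm behind it; z points along the fingers, y is the line along which they close (so a half turn about z gives the same grasp; the last joint's range is limited). The gripper opens to 85 mm and grips with 20 to 120 N. Pads are 22 mm wide; open, the fingers measure 114 mm over their backs; the gripper's body (76 mm by 85 mm) begins 54 mm behind the grasp point. The pads swing forward as they close: fully open they stand 13 mm farther back than shut.
Start: joints at [-1.089, 0.321, -0.07, 1.45, 0.023, 1.371, -0.057], TCP at [0.293, 0.58, 0.231] pointing down, gripper open.
Joint ranges: [-2.86, 2.86], [-0.3, 2.09], [-1.38, 1.24], [0.06, 2.45], [-1.56, 4.7], [0.09, 2.05], [-2.69, 2.69]. Speed limits (rad/s): [2.57, 2.57, 3.14, 3.14, 3.14, 3.14, 3.14].

INTERFACE

Orientations are given as a 3x3 rotation matrix whose columns are the frame's x, y, z axes.
In Python, from bench import robot, grab_frame, calibration gives the robot as it stands. The module is installed in compiled form; this text tells all that it offers.
- The arm moves only by the tool play_rows, never from a script. Its argument "plan" is a list of rows, each a list of 7 numbers: the turn, a rotation vector about the world's x, y, z in units of pi/2 rad (1.0 is pi/2 rad), then the shift along the world's x, y, z in units of 750 mm (1.0 is 750 mm), then the opening, from 0 (shut) to 1 (fully open). A call has exactly 5 rows; each row is the pose to reach, as a shift and turn from the pose commanded when the call began; what a row does not reach only later rows make up. A row lasts 1/10 s, in which the tool goes at most 50 mm and 8.59 degrees, less where a joint would pass 70% of its speed; a pose out of reach is approached as far as the arm can. A call with a number of a shift or a turn outside -1 to 1 is refused whole. A call with a gripper value outside its range is refused whole. The fingers move at their own pace and stop on an object; "force" is the grip in N (left out, the last holds). Time passes only in rows, so rows that repeat a pose let the fingers close, or fill a call up. It gives the time, the measured TCP pose, the force, the opening and the grip force at its end, in the units of the state.
- robot.get_obs(): the state, without advancing time (a new reading comes with each control period).
- grab_frame(name): name is "scene" or "side" or "wrist"; returns the picture (384x512x3 uint8, red, green, blue); there is no depth.
- calibration(name): a dict with "mtx" (3x3 intrinsics, pixels), "eye" and "attitude" of the camera in the world. Camera axes: x right, y down, z forward; pixel columns grow to the right and rows downward; lengths in m; the calibration is good to about 2 mm. A picture is of the moment at which its call begins: read the wrist's pose just before it. calibration takes no time and is no camera call; for the wrist camera it gives the pose at the moment of the call.
- robot.finish_job(): hands the job in; it is judged then, once.
The state is a dict: "time": time; "q": joint angles; "qd": joint speeds; "joint_torque": joint torques, N m; "position": TCP position; "tool_rot": TCP orientation; "force": force on the tool from outside, world axes, zero at the start; "wrist_torque": the same for the moment, N m; "finger_gap": finger opening in m; "grip_force": force on a finger pad.
Only numpy, scipy, OpenCV 4.12 (cv2) and the standard library are available. Lean on these libraries where they do the work, as an engineer would, in place of code of your own. Each camera call takes 0.05 s, during which the arm holds its last target. There are 200 camera calls.

TASK

Put the pink cassette and the blue-lidded round jar upright into their matching nests in the analyser's open drawer, each right down on the nest floor. Then push the drawer home by its front, gently and without ramming it, feeling it over its catch until the red pin on top of the housing drops and the drawer stays seated. Leave the other things on the bench where they stand, and let go of everything.

Things in the scene. Friction and masses are not known exactly. Their poses are not given: they have to be found in the camera images.
- station: White analyser housing fixed on the bench: 240 mm deep (x), 290 wide (y), 120 high; on its rear half, from 15 mm behind the middle, a grey head 75 mm higher. Front half's top is clear but for the red pin. Origin: centre of underside; x points into it, away from the robot, z up. Front plane at x = -120 mm. Over 60 N from the robot on it or its drawer is ramming.
- drawer (a joint): Drawer opening (m, towards the housing's -x); starts 0.115 to 0.135, slides with about 2 N. Seated at its stop it reads 0.005 to 0.030, set differently on each unit and not readable beforehand. From 22 mm before the stop a spring catch resists with 9 to 14 N; after about 10 mm it snaps in the last 12 mm and stays, hard against the stop. Let go short of that, it rolls back a little.
- catch_pin (a joint): Red spring pin, 16 mm across, through the housing's top 60 mm behind the front plane and 119 mm to +y of the middle; value in m, up positive. 0 with the drawer open (head's top 10 mm above the housing's top); up to +0.004 while the catch rides over its hump; about -0.005 once the drawer is seated.
- front (a point): Point on the outer face of the drawer's flat blue front panel (260 mm wide, from 14 to 116 mm above the bench), at mid width and 95 mm above the bench. Axes as the housing: the face's outward direction is -x. Push here.
- nest_long (a point): Centre of the floor of the oblong nest in the drawer, 22 mm above the bench: 82 mm along the housing's x, 50 along its y, 14 deep, open above; 3 mm of play all round the cassette. It lies 63 mm behind the drawer front's outer face. Axes as the housing. Nest rims and drawer sides are 36 mm above the bench; a cam strip outside the +y side rises to 48 mm.
- nest_round (a point): Centre of the floor of the round nest in the drawer, 22 mm above the bench: 62 mm across, 14 mm deep, open above, with 3 mm of play round the jar. It lies 96 mm to -y of the oblong nest.
- cassette: Pink oblong reagent cassette, 76 mm (its x) by 44 mm (its y) by 54 mm high, with two blue round caps on top, up to 63 mm high; 0.18 to 0.35 kg. Origin: centre of its underside, z up. Either way round is right.
- jar: Cream round jar with a blue lid, 56 mm across, 64 mm high, straight-sided; 0.18 to 0.35 kg. Origin: centre of its underside, z up.
- bottle: Bystander: amber bottle, 60 mm across, 130 mm high. Origin under its centre.
- dishes: Bystander: stack of clear dishes, 90 mm across, 57 mm high. Origin under its centre.
- beaker: Bystander: glass beaker, 70 mm across, 90 mm high. Origin under its centre.
- wash_jar: Bystander: jar with a red cap, 64 mm across, 90 mm high. Origin under its centre.
There are look-alikes about, which are no part of the job. Leave any green or orange look-alike of the jar alone.

How it is judged:
By the outcome, as a careful person would: the job done as asked, in the order asked, and still so for the second after the job is handed in, with the robot touching nothing.
It also fails if it takes over 70 s, if anything falls off the work surface, if the arm or the gripper's body presses on something with over 40 N, if the wrist force passes 120 N, or if a joint passes its speed limit or range.

## Working session

There is one attempt and no reset: what is moved stays moved. The work goes in short steps, Python scripts to look and compute and a tool call to move; the robot and the scene stay as the last step left them, time stands still between calls to the robot, and variables do not carry over. Pictures are saved under pics/ and viewed, at most 10 in all, crops included, and the job is handed in when it is done.

Besides the shell and the picture viewer there is one more tool, called after "Request:" by a JSON object that holds its "fn" and its "kwargs". play_rows: Moves the arm, as the interface text tells. Shifts and turns lie within -1 to 1; 1 stands for 750 mm of shift or pi/2 rad of turn. Its arguments: {"type":"object","properties":{"plan":{"type":"array"},"force":{"type":"number"}},"required":["plan"]}

```bash
mkdir -p pics; cat > h.py <<'E'
import numpy as np, cv2
from bench import robot, grab_frame, calibration
def snap(n,f):
    c=calibration(n); im=grab_frame(n); cv2.imwrite(f,cv2.cvtColor(im,cv2.COLOR_RGB2BGR)); return im,c
def ray(c,u,v):
    d=np.linalg.solve(np.array(c['mtx']),[u,v,1.]); return np.array(c['eye']),np.array(c['attitude'])@d
def onz(c,u,v,z):
    e,d=ray(c,u,v); return e+d*(z-e[2])/d[2]
def proj(c,p):
    q=np.array(c['attitude']).T@(np.array(p)-np.array(c['eye'])); q=np.array(c['mtx'])@q; return q[:2]/q[2]
E
python3 - <<'E'
from h import *
o=robot.get_obs(); print(o['time'],o['position'],o['tool_rot'],o['finger_gap'],o['force'])
ims=[]
for n in('scene','side','wrist'):
    im,c=snap(n,f'pics/{n}0.png'); print(n,np.round(c['eye'],3),np.round(c['attitude'],3).tolist(),np.round(c['mtx'],1).tolist())
E
```

```text
0.0 [0.29289079 0.57966076 0.23021584] [[-8.92570449e-01  4.50907258e-01 -7.99179105e-04]
 [ 4.50907958e-01  8.92568702e-01 -1.76797182e-03]
 [-8.38690708e-05 -1.93839562e-03 -9.99998118e-01]] 0.08541451975597444 [ 0.83888466 -0.16880489 -0.26227119]
scene [ 0.071 -0.587  1.004] [[0.748, -0.515, 0.42], [-0.664, -0.582, 0.47], [0.002, -0.63, -0.777]] [[354.1, 0.0, 259.5], [0.0, 354.1, 191.7], [0.0, 0.0, 1.0]]
side [-0.12  -0.915  0.912] [[0.792, -0.352, 0.499], [-0.611, -0.464, 0.642], [0.006, -0.813, -0.583]] [[461.3, 0.0, 246.8], [0.0, 461.3, 188.3], [0.0, 0.0, 1.0]]
wrist [0.233 0.61  0.373] [[0.451, 0.86, 0.237], [0.892, -0.435, -0.122], [-0.002, 0.266, -0.964]] [[306.5, 0.0, 255.2], [0.0, 306.5, 189.3], [0.0, 0.0, 1.0]]
```

View pics/scene0.png

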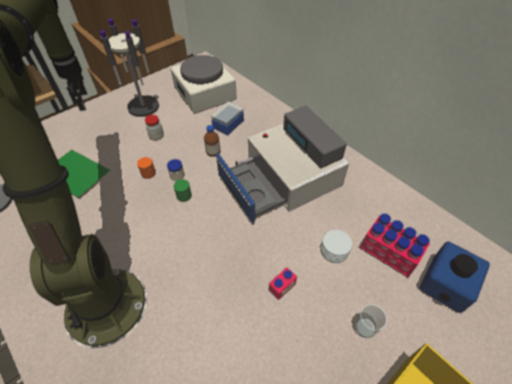

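View pics/side0.png

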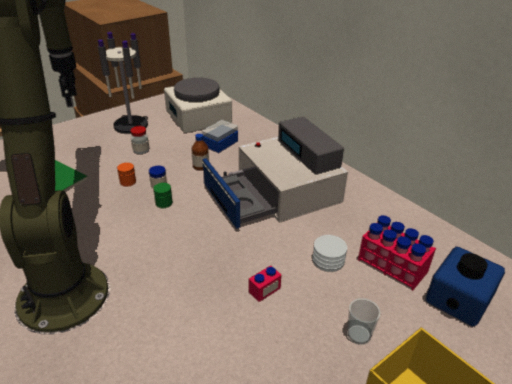

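The scene view shows the cassette at scene (283,283), side (265,283). The pink 8-cap rack at (396,243) is the wrong one. 
The blue-lidded jar is at scene (175,168), side (158,177). Its look-alikes are green (182,189), orange (147,167), the red-capped wash jar (153,127), and the blue-capped amber bottle (212,140). 
The drawer and its blue front are at (237,187), and the red pin at (265,136).

```bash
python3 - <<'E'
from h import *
a=cv2.imread('pics/scene0.png'); b=cv2.imread('pics/side0.png')
A=cv2.resize(a[100:225,150:350],None,fx=4,fy=4,interpolation=cv2.INTER_CUBIC)
B=cv2.resize(b[115:225,145:350],None,fx=3.9,fy=3.9,interpolation=cv2.INTER_CUBIC)
cv2.imwrite('pics/cA.png',A); cv2.imwrite('pics/cB.png',B)
for n,im in(('scene',a),('side',b)):
    c=calibration(n); h=cv2.cvtColor(im,cv2.COLOR_BGR2HSV)
    for nm,lo,hi in(('blue',(110,120,50),(125,255,255)),('pink',(165,150,80),(179,255,255)),('red',(0,150,80),(7,255,255))):
        m=cv2.inRange(h,lo,hi); k,l,s,ce=cv2.connectedComponentsWithStats(m)
        for i in range(1,k):
            if s[i,4]>8: print(n,nm,s[i],np.round(ce[i],1),np.round(onz(c,*ce[i],.06),3))
E
```

```text
scene blue [207 115  35  18 142] [222.7 125.4] [0.699 0.341 0.06 ]
scene blue [168 160  13  11 116] [174.1 165. ] [0.431 0.285 0.06 ]
scene blue [373 215  17  18 145] [381.2 223.4] [ 0.786 -0.372  0.06 ]
scene blue [386 221  17  19 157] [393.7 230.1] [ 0.795 -0.413  0.06 ]
scene blue [398 228  17  20 166] [406.3 237.5] [ 0.801 -0.456  0.06 ]
scene blue [411 235  18  21 182] [419.4 244.8] [ 0.809 -0.497  0.06 ]
scene blue [434 258   5  10  12] [435.8 262.9] [ 0.791 -0.564  0.06 ]
scene blue [431 269   3   9  10] [431.6 272.7] [ 0.754 -0.573  0.06 ]
scene blue [285 272   6   6  33] [287.6 274.4] [ 0.437 -0.299  0.06 ]
scene blue [275 280   7   7  36] [278.2 282.7] [ 0.4  -0.3   0.06]
scene pink [ 361  223   68   53 1026] [392.6 250.3] [ 0.731 -0.454  0.06 ]
scene pink [270 268  26  30 269] [281.3 283.5] [ 0.404 -0.308  0.06 ]
scene red [146 115  12  10 101] [151.2 119.5] [0.501 0.565 0.06 ]
side blue [196 131  41  21 295] [218.2 141.1] [0.708 0.324 0.06 ]
side blue [149 166  16  12 136] [156.6 170.8] [0.431 0.284 0.06 ]
side blue [370 216  21  18 199] [379.9 224. ] [ 0.806 -0.347  0.06 ]
side blue [384 222  20  19 212] [393.5 230.7] [ 0.814 -0.389  0.06 ]
side blue [398 229  20  20 218] [407.6 237.7] [ 0.821 -0.432  0.06 ]
side blue [412 235  21  21 236] [422.2 244.8] [ 0.828 -0.474  0.06 ]
side blue [267 267   8   8  51] [270.6 270.8] [ 0.438 -0.298  0.06 ]
side blue [255 274   9   8  53] [259.  277.7] [ 0.4   -0.299  0.06 ]
side pink [387 226   4   3  11] [388.6 227.1] [ 0.816 -0.371  0.06 ]
side pink [ 358  231   78   59 1634] [395.9 259.6] [ 0.725 -0.466  0.06 ]
side pink [401 232   4   4  13] [402.5 233.8] [ 0.823 -0.413  0.06 ]
side pink [415 239   4   4  13] [416.5 240.8] [ 0.829 -0.455  0.06 ]
side pink [249 269  32  32 481] [262.8 284.2] [ 0.394 -0.321  0.06 ]
side red [130 126  16  10 105] [137.7 129.7] [0.512 0.582 0.06 ]
```

View pics/cA.png

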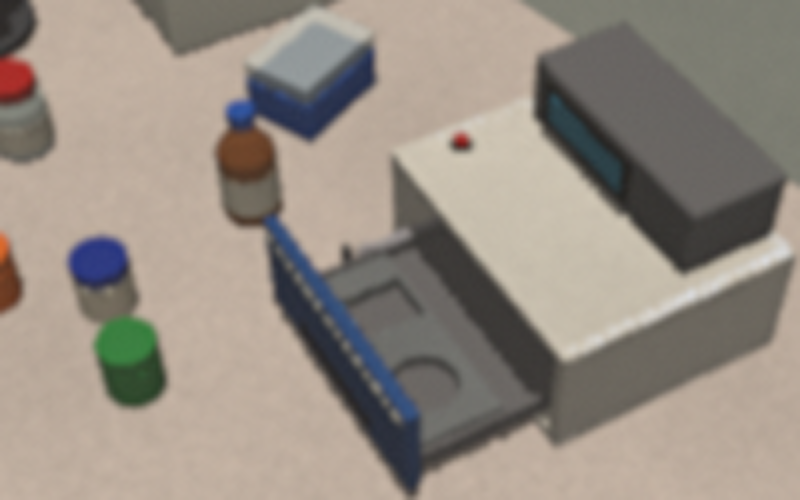

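View pics/cB.png

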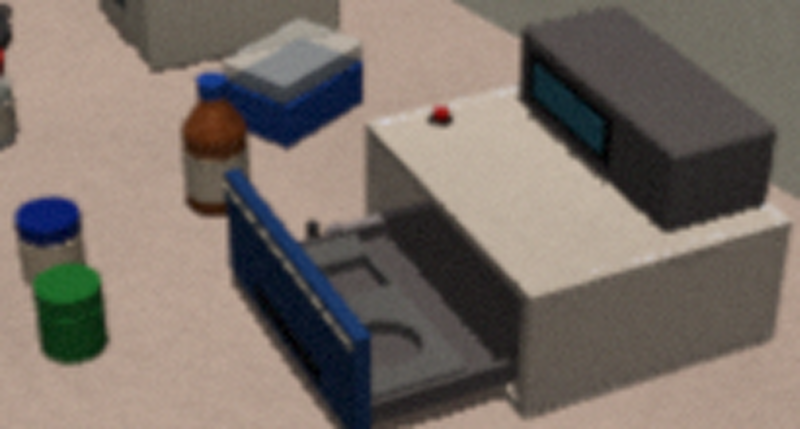

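The crops confirm the choice. The jar is the cream one with the blue lid, at scene (175,168), with the green one right beside it at (182,189). The nests sit behind the blue front: oblong near +y at scene (246,178), round near -y at (256,194).

```bash
python3 - <<'E'
from h import *
f={'scene':(4,150,100,[(393,155),(563,360),(793,248)],[(268,218),(412,422)],(461,146),[(275,300),(410,490)]),'side':(3.9,145,115,[(368,124),(522,297),(786,222)],[(226,174),(362,345)],(441,122),[])}
for n,(s,ox,oy,cor,dr,pin,bot) in f.items():
    c=calibration(n); P=lambda p,z: onz(c,(p[0]+.5)/s-.5+ox,(p[1]+.5)/s-.5+oy,z)
    C=[P(p,.12) for p in cor]; D=[P(p,.116) for p in dr]
    print(n,'corners',np.round(C,4).tolist(),'drawer',np.round(D,4).tolist(),'pinbase',np.round(P(pin,.12),4))
    for A in(C[:2],D): d=A[1]-A[0]; print(np.linalg.norm(d),'yaw',np.degrees(np.arctan2(d[0],-d[1])))
    d=C[2]-C[1]; print(np.linalg.norm(d),np.degrees(np.arctan2(d[1],d[0])))
    h=cv2.cvtColor(cv2.imread(f'pics/{n}0.png'),cv2.COLOR_BGR2HSV)
    for u,v in {'scene':[(174.1,165),(287.6,274.4),(278.2,282.7),(182,182)],'side':[(156.6,170.8),(270.6,270.8),(259,277.7),(163,189)]}[n]: print(np.round(onz(c,u,v,.063),4))
E
```

```text
scene corners [[0.6835, 0.1641, 0.12], [0.6289, -0.1117, 0.12], [0.866, -0.1544, 0.12]] drawer [[0.5506, 0.1785, 0.116], [0.4985, -0.0759, 0.116]] pinbase [0.7383 0.1319 0.12  ]
0.28123615134584196 yaw -11.202617611491087
0.259659442728868 yaw -11.587954338611576
0.2409815497519669 -10.196483879557926
[0.4294 0.2821 0.063 ]
[ 0.4363 -0.3003  0.063 ]
[ 0.3985 -0.3009  0.063 ]
[0.4052 0.1947 0.063 ]
side corners [[0.6853, 0.1647, 0.12], [0.6245, -0.1091, 0.12], [0.8592, -0.1593, 0.12]] drawer [[0.5462, 0.176, 0.116], [0.4967, -0.0798, 0.116]] pinbase [0.7379 0.1293 0.12  ]
0.28052426018956883 yaw -12.518234926723231
0.26052156988450165 yaw -10.961012857025777
0.23994946992565613 -12.059330727259889
[0.4289 0.2802 0.063 ]
[ 0.4364 -0.3005  0.063 ]
[ 0.3982 -0.301   0.063 ]
[0.3947 0.1759 0.063 ]
```

Request:
{"fn": "play_rows", "kwargs": {"plan": [[0, 0, 0.17, 0.06, -0.13, 0, 1], [0, 0, 0.17, 0.12, -0.26, 0, 1], [0, 0, 0.17, 0.15, -0.33, 0, 1], [0, 0, 0.17, 0.181, -0.398, 0, 1], [0, 0, 0.17, 0.181, -0.398, 0, 1]]}}

```text
time: 0.65
position: [0.3972, 0.3506, 0.2311]
tool_rot: [[-0.98, 0.199, -0.0], [0.199, 0.98, 0.0], [0.0, -0.0, -1.0]]
force: [-0.3, 0.1, 0.8]
finger_gap: 0.0854
grip_force: 0.0
```

Request:
{"fn": "play_rows", "kwargs": {"plan": [[0, 0, 0, 0, -0.05, 0, 1], [0, 0, 0, 0, -0.05, 0, 1], [0, 0, 0, 0, -0.05, 0, 1], [0, 0, 0, 0, -0.05, 0, 1], [0, 0, 0, 0, -0.05, 0, 1]]}}

```text
time: 1.15
position: [0.3961, 0.3167, 0.2311]
tool_rot: [[-0.98, 0.197, -0.0], [0.197, 0.98, 0.0], [0.0, 0.0, -1.0]]
force: [0.6, 0.2, 0.0]
finger_gap: 0.0855
grip_force: 0.0
```

```bash
python3 - <<'E'
from h import *
o=robot.get_obs(); print(o['time'],o['position'],np.degrees(np.arctan2(o['tool_rot'][1][1],o['tool_rot'][0][1])),o['qd'].round(3) if hasattr(o['qd'],'round') else o['qd'])
im,c=snap('wrist','pics/w1.png'); print(c['eye'])
h=cv2.cvtColor(im,cv2.COLOR_RGB2HSV)
for nm,lo,hi,z in(('blue',(110,120,40),(128,255,255),.064),('green',(45,100,40),(75,255,255),.064),('orange',(5,150,80),(20,255,255),.064)):
    k,l,s,ce=cv2.connectedComponentsWithStats(cv2.inRange(h,lo,hi))
    for i in range(1,k):
        if s[i,4]>60:
            x,y,w,hh,_=s[i]; print(nm,s[i],np.round(ce[i],1),np.round(onz(c,*ce[i],z),4))
E
```

```text
1.15 [0.39606757 0.31674273 0.23114499] 78.65992685651126 [-0.     0.002  0.005 -0.001  0.003  0.     0.   ]
[0.32988239 0.32945458 0.37340269]
blue [ 212  185   49   49 1904] [236.2 208.9] [0.4307 0.2885 0.064 ]
green [ 112  163   63   57 2628] [142.9 190.8] [0.3919 0.1968 0.064 ]
orange [ 271   97   56   55 2396] [298.5 124. ] [0.3562 0.3678 0.064 ]
```

View pics/w1.png

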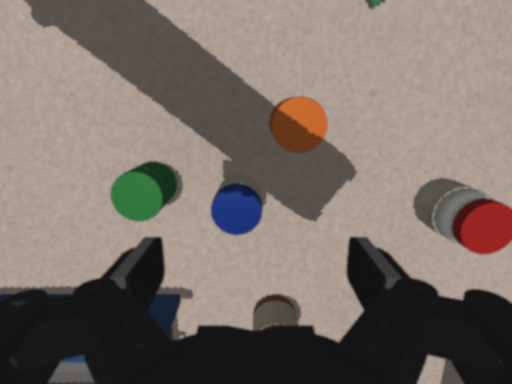

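The wrist view shows the blue lid at (236,209), green at (142,191), orange at (298,124) and the wash jar at (485,228). The blue lid is clear of the others along the closing line.

Request:
{"fn": "play_rows", "kwargs": {"plan": [[0, 0, 0, 0.045, -0.04, 0, 1], [0, 0, 0, 0.045, -0.04, -0.067, 1], [0, 0, 0, 0.045, -0.04, -0.133, 1], [0, 0, 0, 0.045, -0.04, -0.2, 1], [0, 0, 0, 0.045, -0.04, -0.266, 1]]}}

```text
time: 1.7
position: [0.4303, 0.2861, 0.0301]
tool_rot: [[-0.98, 0.198, 0.001], [0.198, 0.98, 0.001], [-0.001, 0.001, -1.0]]
force: [0.4, 1.0, 0.3]
finger_gap: 0.0852
grip_force: 0.0
```

Request:
{"fn": "play_rows", "kwargs": {"plan": [[0, 0, 0, 0, 0, 0, 1], [0, 0, 0, 0, 0, 0, 0.5], [0, 0, 0, 0, 0, 0, 0.3], [0, 0, 0, 0, 0, 0, 0.3], [0, 0, 0, 0, 0, 0, 0.3]], "force": 40}}

```text
time: 2.2
position: [0.4329, 0.2875, 0.0353]
tool_rot: [[-0.98, 0.199, 0.005], [0.199, 0.98, 0.005], [-0.004, 0.006, -1.0]]
force: [-0.4, 0.7, 7.3]
finger_gap: 0.0551
grip_force: 43.7
```

Request:
{"fn": "play_rows", "kwargs": {"plan": [[0, 0, 0, 0, 0, 0, 0.3], [0, 0, 0, 0, 0, 0, 0.3], [0, 0, 0, 0, 0, 0.02, 0.3], [0, 0, 0, 0, 0, 0.08, 0.3], [0, 0, 0, 0, 0, 0.14, 0.3]]}}

```text
time: 2.7
position: [0.4296, 0.2843, 0.138]
tool_rot: [[-0.98, 0.2, -0.001], [0.2, 0.98, -0.001], [0.001, -0.002, -1.0]]
force: [0.2, 1.0, -2.6]
finger_gap: 0.0549
grip_force: 43.8
```

Request:
{"fn": "play_rows", "kwargs": {"plan": [[0, 0, 0, 0.0, 0, 0.06, 0.3], [0, 0, 0, 0.02, -0.04, 0.12, 0.3], [0, 0, 0, 0.05, -0.09, 0.15, 0.3], [0, 0, 0, 0.075, -0.15, 0.15, 0.3], [0, 0, 0, 0.1, -0.21, 0.15, 0.3]]}}

```text
time: 3.2
position: [0.5059, 0.1277, 0.2518]
tool_rot: [[-0.98, 0.198, 0.004], [0.198, 0.98, 0.002], [-0.003, 0.002, -1.0]]
force: [1.0, 0.4, -3.8]
finger_gap: 0.0546
grip_force: 44.1
```

Request:
{"fn": "play_rows", "kwargs": {"plan": [[0, 0, 0, 0.03, -0.06, 0, 0.3], [0, 0, 0, 0.06, -0.12, 0, 0.3], [0, 0, 0, 0.093, -0.186, 0, 0.3], [0, 0, 0, 0.093, -0.186, 0, 0.3], [0, 0, 0, 0.093, -0.186, 0, 0.3]]}}

```text
time: 3.7
position: [0.5746, -0.013, 0.2497]
tool_rot: [[-0.979, 0.204, 0.0], [0.204, 0.979, -0.0], [-0.0, -0.0, -1.0]]
force: [-0.1, 0.5, -2.8]
finger_gap: 0.0549
grip_force: 44.1
```

```bash
python3 - <<'E'
from h import *
o=robot.get_obs(); print(o['time'],o['position'],np.degrees(np.arctan2(o['tool_rot'][1][1],o['tool_rot'][0][1])),o['force'])
im,c=snap('wrist','pics/w2.png'); print(c['eye'])
for nm,p in(('round',(.575,-.010,.036)),('long',(.594,.084,.036))): print(nm,proj(c,p))
E
```

```text
3.7 [ 0.57456146 -0.01302665  0.24972069] 78.21125669837083 [-0.07295713  0.51088059 -2.75598084]
[5.08445139e-01 2.57718706e-04 3.91934566e-01]
round [258.4218467  163.94967103]
long [339.89516557 163.42175371]
```

View pics/w2.png

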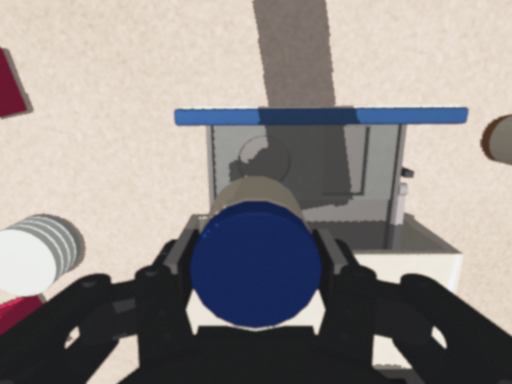

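The round nest shows at about (265,160), partly hidden below by the jar. The oblong nest's right edge is near col 366 and its lower edge near row 194. I'll enlarge that region.

```bash
python3 - <<'E'
from h import *
g=cv2.imread('pics/w2.png'); r=g[95:230,200:420]
l=cv2.createCLAHE(4,(4,4)).apply(cv2.cvtColor(r,cv2.COLOR_BGR2GRAY))
cv2.imwrite('pics/cw2.png',cv2.resize(l,(792,486),interpolation=cv2.INTER_CUBIC))
E
```

```text
(no output)
```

View pics/cw2.png

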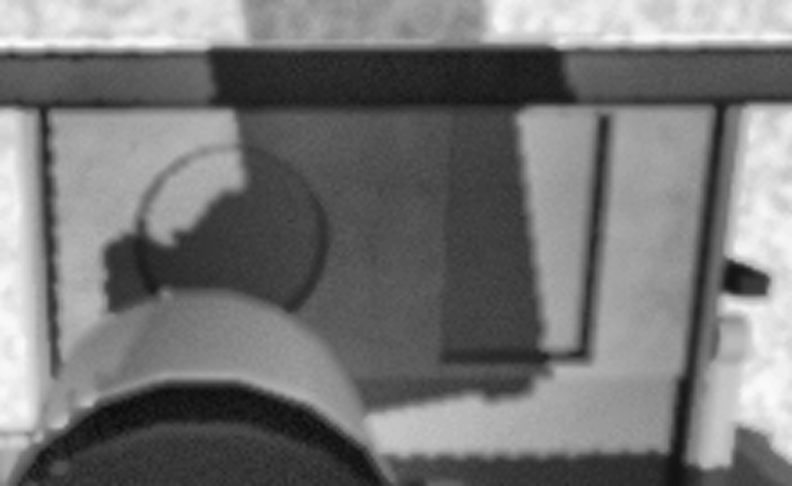

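```bash
cat >> h.py <<'E'
X=np.array([.98,-.199,0]);Y=np.array([.199,.98,0])
E
python3 - <<'E'
from h import *
# wrist camera now (arm has not moved since the picture)
c=calibration('wrist'); P=lambda u,v,z: onz(c,(u+.5)/3.6-.5+200,(v+.5)/3.6-.5+95,z)
for n,p in(('c',(232,240)),('L',(136,240)),('R',(328,240)),('T',(232,144))):
    q=P(*p,.036); print(n,q.round(4),'local',(q@X).round(4),(q@Y).round(4))
for n,p,z in(('BL',(441,362),.036),('BR',(594,362),.036),('frontL',(60,48),.116),('frontR',(740,48),.116),('sideL',(42,240),.036),('sideR',(710,240),.036)):
    q=P(*p,z); print(n,q.round(4),'local',(q@X).round(4),(q@Y).round(4))
for n in((176,109),(467,108)):
    q=onz(c,*n,.116); print(q.round(4),(q@X).round(4),(q@Y).round(4))
E
```

```text
c [5.728e-01 1.000e-04 3.600e-02] local 0.5613 0.1141
L [ 0.5665 -0.0306  0.036 ] local 0.5612 0.0827
R [0.5791 0.0308 0.036 ] local 0.5614 0.1454
T [0.5424 0.0061 0.036 ] local 0.5303 0.1139
BL [0.6276 0.0609 0.036 ] local 0.603 0.1846
BR [0.638  0.1113 0.036 ] local 0.6031 0.236
frontL [ 0.5038 -0.031   0.116 ] local 0.4999 0.0699
frontR [0.5369 0.13   0.116 ] local 0.5003 0.2342
sideL [ 0.5603 -0.0606  0.036 ] local 0.5612 0.0521
sideR [0.6042 0.1529 0.036 ] local 0.5616 0.2701
[ 0.4976 -0.0656  0.116 ] 0.5007 0.0348
[0.5477 0.1827 0.116 ] 0.5004 0.288
```

```bash
python3 - <<'E'
from h import *
c=calibration('wrist'); o=robot.get_obs(); t=np.array(o['position'])
im=cv2.imread('pics/w2.png'); h=cv2.cvtColor(im,cv2.COLOR_BGR2HSV)
k,l,s,ce=cv2.connectedComponentsWithStats(cv2.inRange(h,(110,120,30),(128,255,255)))
for i in range(1,k):
    if s[i,4]>3000:
        m=(l==i).astype(np.uint8); ct=max(cv2.findContours(m,0,1)[0],key=cv2.contourArea); (u,v),ax,_=cv2.fitEllipse(cv2.convexHull(ct)); 
        print(s[i],u,v,ax)
        q=onz(c,u,v,t[2]-.035+.064); d=q-t; print(q,'offset local',d@X,d@Y, 'width mm', ax[0]*np.linalg.norm(q-c['eye'])/306.5)
E
```

```text
[  189   202   133   125 12733] 255.1534881591797 264.3233947753906 (124.16218566894531, 131.34671020507812)
[ 0.56998574 -0.01017269  0.27855647] offset local -0.00419853955379293 -0.0006315097030111009 width mm 0.05253207758397036
```

Request:
{"fn": "play_rows", "kwargs": {"plan": [[0, 0, 0, 0.003, 0.017, 0, 0.3], [0, 0, 0, 0.003, 0.017, -0.06, 0.3], [0, 0, 0, 0.003, 0.017, -0.12, 0.3], [0, 0, 0, 0.003, 0.017, -0.18, 0.3], [0, 0, 0, 0.003, 0.017, -0.21, 0.3]]}}

```text
time: 4.25
position: [0.5736, 0.0064, 0.0877]
tool_rot: [[-0.981, 0.195, -0.006], [0.195, 0.981, 0.001], [0.006, -0.0, -1.0]]
force: [0.0, 0.3, -3.1]
finger_gap: 0.0549
grip_force: 44.1
```

Request:
{"fn": "play_rows", "kwargs": {"plan": [[0, 0, 0, 0, 0, 0, 0.3], [0, 0, 0, 0, 0, -0.007, 0.3], [0, 0, 0, 0, 0, -0.014, 0.3], [0, 0, 0, 0, 0, -0.017, 0.3], [0, 0, 0, 0, 0, -0.02, 0.3]]}}

```text
time: 4.75
position: [0.5776, 0.0026, 0.0778]
tool_rot: [[-0.98, 0.199, 0.002], [0.199, 0.98, 0.001], [-0.002, 0.001, -1.0]]
force: [-0.1, -0.3, -3.7]
finger_gap: 0.0545
grip_force: 44.0
```

Request:
{"fn": "play_rows", "kwargs": {"plan": [[0, 0, 0, -0.001, -0.004, -0.003, 0.3], [0, 0, 0, -0.001, -0.004, -0.006, 0.3], [0, 0, 0, -0.001, -0.004, -0.01, 0.3], [0, 0, 0, -0.001, -0.004, -0.014, 0.3], [0, 0, 0, -0.001, -0.004, -0.014, 0.3]]}}

```text
time: 5.25
position: [0.5757, -0.0005, 0.0657]
tool_rot: [[-0.98, 0.199, -0.001], [0.199, 0.98, -0.0], [0.001, -0.0, -1.0]]
force: [0.5, -0.0, -3.5]
finger_gap: 0.0549
grip_force: 44.0
```

Request:
{"fn": "play_rows", "kwargs": {"plan": [[0, 0, 0, 0, 0, -0.004, 0.3], [0, 0, 0, 0, 0, -0.008, 0.3], [0, 0, 0, 0, 0, -0.011, 0.3], [0, 0, 0, 0, 0, -0.013, 0.3], [0, 0, 0, 0, 0, -0.013, 0.3]]}}

```text
time: 5.75
position: [0.5766, -0.0007, 0.0574]
tool_rot: [[-0.98, 0.2, 0.001], [0.2, 0.98, 0.0], [-0.001, 0.0, -1.0]]
force: [-2.2, -1.2, 3.6]
finger_gap: 0.0547
grip_force: 44.5
```

Request:
{"fn": "play_rows", "kwargs": {"plan": [[0, 0, 0, 0, 0, 0, 0.75], [0, 0, 0, 0, 0, 0, 0.85], [0, 0, 0, 0, 0, 0, 0.85], [0, 0, 0, 0, 0, 0.03, 0.85], [0, 0, 0, 0, 0, 0.09, 0.85]]}}

```text
time: 6.25
position: [0.5732, -0.0005, 0.1212]
tool_rot: [[-0.98, 0.199, -0.008], [0.199, 0.98, -0.001], [0.007, -0.003, -1.0]]
force: [1.0, 0.6, 0.4]
finger_gap: 0.0724
grip_force: 0.0
```

Request:
{"fn": "play_rows", "kwargs": {"plan": [[0, 0, 0, 0, 0, 0.06, 1], [0, 0, 0, 0, -0.03, 0.12, 1], [0, 0, 0, -0.03, -0.09, 0.12, 1], [0, 0, 0, -0.06, -0.15, 0.12, 1], [0, 0, 0, -0.09, -0.21, 0.12, 1]]}}

```text
time: 6.75
position: [0.5085, -0.1586, 0.2147]
tool_rot: [[-0.98, 0.199, 0.002], [0.199, 0.98, -0.0], [-0.002, 0.0, -1.0]]
force: [0.2, -0.7, 0.1]
finger_gap: 0.0856
grip_force: 0.0
```

```bash
python3 - <<'E'
from h import *
o=robot.get_obs(); print(o['time'],o['position'],o['finger_gap'],o['q'])
im,c=snap('wrist','pics/w3.png'); im2,_=snap('side','pics/s3.png'); 
h=cv2.cvtColor(im,cv2.COLOR_RGB2HSV)
a=cv2.cvtColor(im2,cv2.COLOR_RGB2BGR)[115:315,150:350]
cv2.imwrite('pics/c3.png',np.hstack([cv2.resize(a,(384,384),interpolation=cv2.INTER_CUBIC),cv2.resize(im[:,:,::-1],(410,384))]))
E
```

```text
6.75 [ 0.50851471 -0.15862515  0.21468385] 0.08558217926258958 [-0.23088422  0.07660089  0.5115455   1.78400198 -0.03944586  1.28936105
  1.66115598]
```

View pics/c3.png

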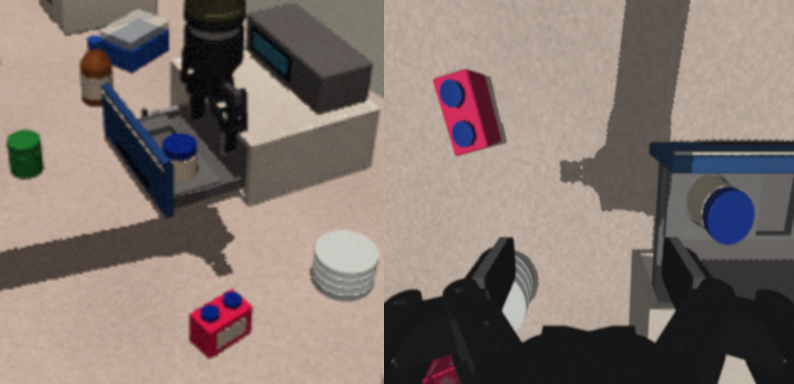

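The crops show the jar standing upright in the round nest, with its lid at wrist (435,215). The cassette's two caps are at wrist about (88,94) and (103,133).

```bash
python3 - <<'E'
from h import *
c=calibration('wrist'); im=cv2.imread('pics/w3.png'); h=cv2.cvtColor(im,cv2.COLOR_BGR2HSV)
k,l,s,ce=cv2.connectedComponentsWithStats(cv2.inRange(h,(108,130,70),(128,255,255)))
pp=[]
for i in range(1,k):
    if s[i,4]>150:
        small=s[i,0]<150; q=onz(c,*ce[i],.062 if small else .086); print(s[i],ce[i].round(1),q.round(4),(q@X).round(4),(q@Y).round(4))
        if small: pp.append(q)
d=pp[0]-pp[1]; print(sum(pp)/2,np.degrees(np.arctan(d[1]/d[0])),np.linalg.norm(d))
c2=calibration('side'); h=cv2.cvtColor(cv2.imread('pics/s3.png'),cv2.COLOR_BGR2HSV)
k,l,s,ce=cv2.connectedComponentsWithStats(cv2.inRange(h,(108,130,70),(128,255,255)))
for i in range(1,k):
    if s[i,4]>20: print('side',s[i],ce[i].round(1),onz(c2,*ce[i],.062).round(4))
E
```

```text
[ 70  80  28  26 577] [83.9 92.9] [ 0.3958 -0.3042  0.062 ] 0.4484 -0.2193
[ 86 122  26  24 516] [ 98.6 133.6] [ 0.4338 -0.3038  0.062 ] 0.4855 -0.2114
[ 383  156  129   17 1455] [447.3 164.4] [0.5263 0.005  0.086 ] 0.5148 0.1096
[ 403  190   60   55 2489] [432.4 216.8] [ 0.5739 -0.0111  0.086 ] 0.5646 0.1033
[ 0.41477628 -0.30397559  0.062     ] 0.6579400377375617 0.03799731410693067
side [196 134  37  11 101] [212.  138.1] [0.7006 0.3534 0.062 ]
side [204 159  48  41 336] [231.  184.4] [0.5807 0.068  0.062 ]
side [378 216  12   8  75] [383.9 219.3] [ 0.8305 -0.3419  0.062 ]
side [370 223  13   9  90] [376.2 227. ] [ 0.7856 -0.3506  0.062 ]
side [392 222  12   8  77] [397.5 225.7] [ 0.8385 -0.3838  0.062 ]
side [406 229  12   8  79] [411.6 232.5] [ 0.8455 -0.4263  0.062 ]
side [384 230  13   9  96] [390.  233.6] [ 0.7936 -0.3925  0.062 ]
side [398 236  14  10 101] [404.2 240.7] [ 0.801  -0.4348  0.062 ]
side [420 236  13   9  87] [426.2 239.6] [ 0.8528 -0.4688  0.062 ]
side [412 244  14   9 101] [418.9 247.9] [ 0.8086 -0.4766  0.062 ]
side [ 435  247   69   56 1586] [469.2 277. ] [ 0.8188 -0.6177  0.062 ]
side [267 267   8   8  47] [270.6 270.6] [ 0.4375 -0.299   0.062 ]
side [255 274   9   8  53] [258.9 277.4] [ 0.3993 -0.2994  0.062 ]
```

Request:
{"fn": "play_rows", "kwargs": {"plan": [[0, 0, 0.07, -0.03, -0.05, 0, 1], [0, 0, 0.137, -0.06, -0.1, 0, 1], [0, 0, 0.137, -0.09, -0.14, 0, 1], [0, 0, 0.137, -0.125, -0.17, 0, 1], [0, 0, 0.137, -0.125, -0.17, 0, 1]]}}

```text
time: 7.35
position: [0.4115, -0.289, 0.2144]
tool_rot: [[-1.0, -0.006, -0.0], [-0.006, 1.0, -0.001], [0.0, -0.001, -1.0]]
force: [-0.2, 0.5, -0.4]
finger_gap: 0.0856
grip_force: 0.0
```

```bash
python3 - <<'E'
from h import *
cv2.waitKey(1); grab_frame('side'); grab_frame('side')
o=robot.get_obs(); print(o['time'],o['position'],np.degrees(np.arctan2(o['tool_rot'][1][1],o['tool_rot'][0][1])),np.abs(o['qd']).max())
im,c=snap('wrist','pics/w4.png'); h=cv2.cvtColor(im,cv2.COLOR_RGB2HSV)
k,l,s,ce=cv2.connectedComponentsWithStats(cv2.inRange(h,(108,130,70),(128,255,255)))
pp=[]
for i in range(1,k):
    if s[i,4]>150:
        q=onz(c,*ce[i],.061); print(s[i],ce[i].round(1),q.round(4)); pp.append(q)
m=cv2.inRange(h,(160,130,60),(179,255,255)); k,l,s,ce=cv2.connectedComponentsWithStats(m)
for i in range(1,k):
    if s[i,4]>300: print('pink',s[i],ce[i].round(1),onz(c,*ce[i],.054).round(4))
E
```

```text
Traceback (most recent call last):
cv2.error: OpenCV(4.12.0) /io/opencv/modules/highgui/src/window.cpp:1367: error: (-2:Unspecified error) The function is not implemented. Rebuild the library with Windows, GTK+ 2.x or Cocoa support. If you are on Ubuntu or Debian, install libgtk2.0-dev and pkg-config, then re-run cmake or configure script in function 'cvWaitKey'
```

```bash
python3 - <<'E'
from h import *
grab_frame('side'); grab_frame('side')
o=robot.get_obs(); print(o['time'],o['position'],np.degrees(np.arctan2(o['tool_rot'][1][1],o['tool_rot'][0][1])),np.abs(o['qd']).max())
im,c=snap('wrist','pics/w4.png'); h=cv2.cvtColor(im,cv2.COLOR_RGB2HSV)
k,l,s,ce=cv2.connectedComponentsWithStats(cv2.inRange(h,(108,130,70),(128,255,255)))
for i in range(1,k):
    if s[i,4]>150:
        q=onz(c,*ce[i],.061); print(s[i],ce[i].round(1),q.round(4))
m=cv2.inRange(h,(160,130,60),(179,255,255)); k,l,s,ce=cv2.connectedComponentsWithStats(m)
for i in range(1,k):
    if s[i,4]>300: print('pink',s[i],ce[i].round(1),onz(c,*ce[i],.054).round(4))
E
```

```text
7.45 [ 0.41521204 -0.28494724  0.21427172] 90.71600762543086 0.03652426872810602
[230 149  24  24 461] [241.6 160.8] [ 0.4006 -0.2989  0.061 ]
pink [ 221  137   43   76 2072] [242.7 171.9] [ 0.4132 -0.2981  0.054 ]
```

Request:
{"fn": "play_rows", "kwargs": {"plan": [[0, 0, 0, 0.004, -0.018, -0.03, 1], [0, 0, 0, 0.004, -0.018, -0.09, 1], [0, 0, 0, 0.004, -0.018, -0.15, 1], [0, 0, 0, 0.004, -0.018, -0.21, 1], [0, 0, 0, 0.004, -0.018, -0.251, 1]]}}

```text
time: 8.0
position: [0.4182, -0.2957, 0.0226]
tool_rot: [[-1.0, -0.017, -0.003], [-0.017, 1.0, 0.002], [0.003, 0.002, -1.0]]
force: [0.9, 0.3, -1.1]
finger_gap: 0.0853
grip_force: 0.0
```

Request:
{"fn": "play_rows", "kwargs": {"plan": [[0, 0, 0, 0, 0, 0, 1], [0, 0, 0, 0, 0, 0, 0.5], [0, 0, 0, 0, 0, 0, 0.2], [0, 0, 0, 0, 0, 0, 0.2], [0, 0, 0, 0, 0, 0, 0.2]]}}

```text
time: 8.5
position: [0.4203, -0.2987, 0.028]
tool_rot: [[-1.0, -0.015, 0.004], [-0.015, 1.0, -0.001], [-0.004, -0.001, -1.0]]
force: [-0.1, 1.1, 6.6]
finger_gap: 0.0432
grip_force: 42.7
```

Request:
{"fn": "play_rows", "kwargs": {"plan": [[0, 0, 0, 0, 0, 0, 0.2], [0, 0, 0, 0, 0, 0.02, 0.2], [0, 0, 0, 0, 0, 0.08, 0.2], [0, 0, -0.05, 0, 0, 0.14, 0.2], [0, 0, -0.137, 0.02, 0.04, 0.2, 0.2]]}}

```text
time: 9.0
position: [0.4288, -0.2769, 0.1723]
tool_rot: [[-0.979, 0.205, 0.001], [0.205, 0.979, -0.003], [-0.001, -0.003, -1.0]]
force: [1.7, 0.3, -2.9]
finger_gap: 0.0433
grip_force: 42.8
```

Request:
{"fn": "play_rows", "kwargs": {"plan": [[0, 0, 0, 0.02, 0.05, 0.03, 0.2], [0, 0, 0, 0.045, 0.105, 0.06, 0.2], [0, 0, 0, 0.07, 0.16, 0.09, 0.2], [0, 0, 0, 0.095, 0.215, 0.12, 0.2], [0, 0, 0, 0.12, 0.275, 0.12, 0.2]]}}

```text
time: 9.5
position: [0.5227, -0.0666, 0.2636]
tool_rot: [[-0.981, 0.196, 0.007], [0.196, 0.981, -0.0], [-0.007, 0.001, -1.0]]
force: [0.8, -1.0, -2.5]
finger_gap: 0.0431
grip_force: 42.9
```

Request:
{"fn": "play_rows", "kwargs": {"plan": [[0, 0, 0, 0.025, 0.055, 0, 0.2], [0, 0, 0, 0.05, 0.11, 0, 0.2], [0, 0, 0, 0.075, 0.17, 0, 0.2], [0, 0, 0, 0.097, 0.22, 0, 0.2], [0, 0, 0, 0.097, 0.22, 0, 0.2]]}}

```text
time: 10.0
position: [0.5938, 0.1069, 0.2586]
tool_rot: [[-0.983, 0.183, -0.001], [0.183, 0.983, 0.003], [0.001, 0.003, -1.0]]
force: [-0.3, -0.7, -3.5]
finger_gap: 0.0437
grip_force: 42.8
```

```bash
python3 - <<'E'
from h import *
grab_frame('side'); grab_frame('side')
o=robot.get_obs(); t=np.array(o['position']); print(o['time'],t,np.degrees(np.arctan2(o['tool_rot'][1][1],o['tool_rot'][0][1])),np.abs(o['qd']).max(),o['force'])
im,c=snap('wrist','pics/w5.png'); h=cv2.cvtColor(im,cv2.COLOR_RGB2HSV); cv2.imwrite('pics/w5b.png',cv2.resize(im[:,:,::-1],(768,576),interpolation=cv2.INTER_CUBIC))
k,l,s,ce=cv2.connectedComponentsWithStats(cv2.inRange(h,(108,130,60),(128,255,255)))
for i in range(1,k):
    if s[i,4]>150:
        q=onz(c,*ce[i],.086); r=onz(c,*ce[i],t[2]-.028+.062)-t; print(s[i],ce[i].round(1),'bench',(q@X).round(4),(q@Y).round(4),'held off',(r@X).round(4),(r@Y).round(4))
print(proj(c,.562*X+.2103*Y+[0,0,.036]))
E
```

```text
10.1 [0.59333217 0.09914023 0.25902055] 78.98172682891996 0.04422685845644486 [ 0.18634236 -1.4122538  -3.57319157]
[  55  114  280   15 2640] [191. 121.] bench 0.5104 0.1494 held off -0.0618 -0.0232
[456 145  38  29 872] [474.8 158.5] bench 0.5462 0.4418 held off -0.0495 0.0772
[ 135  148   53   51 2093] [160.8 172.8] bench 0.5639 0.115 held off -0.0434 -0.035
[ 444  190   68  107 2365] [473.7 229.9] bench 0.6257 0.4563 held off -0.0222 0.0822
[ 223  201   64   65 3243] [254.9 232.5] bench 0.6309 0.2144 held off -0.0205 -0.0009
[ 226  285   59   46 2164] [255.2 308.6] bench 0.7289 0.2156 held off 0.0132 -0.0005
[251.97131808 163.03970817]
```

View pics/w5b.png

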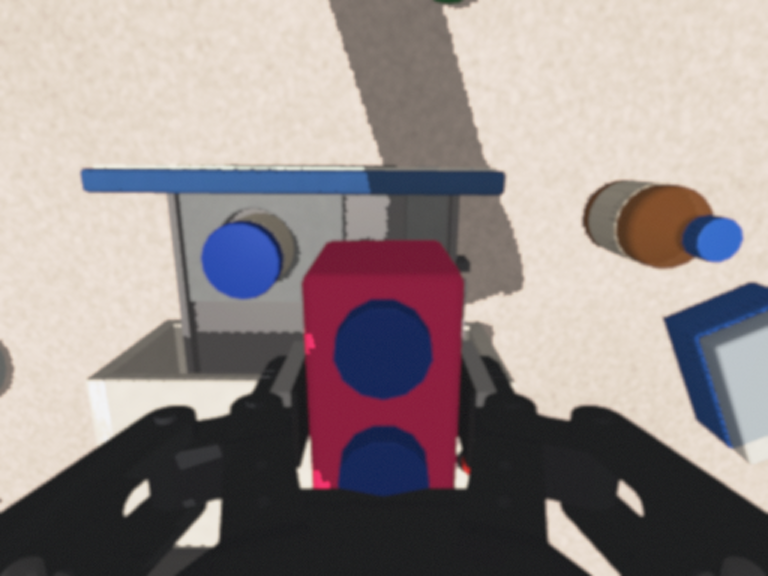

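The jar stands centred and upright in the round nest. The cassette is held square above the oblong nest, with its caps at (383,349) and (383,465) in the enlarged view.

Request:
{"fn": "play_rows", "kwargs": {"plan": [[0, 0, -0.005, 0.0015, -0.006, -0.03, 0.2], [0, 0, -0.005, 0.0015, -0.006, -0.09, 0.2], [0, 0, -0.005, 0.0015, -0.006, -0.15, 0.2], [0, 0, -0.005, 0.0015, -0.006, -0.21, 0.2], [0, 0, -0.005, 0.0015, -0.006, -0.24, 0.2]]}}

```text
time: 10.65
position: [0.5918, 0.0908, 0.0755]
tool_rot: [[-0.979, 0.204, -0.006], [0.204, 0.979, -0.002], [0.005, -0.003, -1.0]]
force: [-0.8, -0.3, -3.3]
finger_gap: 0.0435
grip_force: 42.6
```

Request:
{"fn": "play_rows", "kwargs": {"plan": [[0, 0, 0, 0, 0, -0.003, 0.2], [0, 0, 0, 0, 0, -0.003, 0.2], [0, 0, 0, 0, 0, -0.003, 0.2], [0, 0, 0, 0, 0, -0.003, 0.2], [0, 0, 0, 0, 0, -0.003, 0.2]]}}

```text
time: 11.15
position: [0.596, 0.094, 0.0785]
tool_rot: [[-0.98, 0.201, 0.003], [0.201, 0.98, 0.001], [-0.002, 0.001, -1.0]]
force: [-0.7, -0.5, -3.5]
finger_gap: 0.0432
grip_force: 42.7
```

Request:
{"fn": "play_rows", "kwargs": {"plan": [[0, 0, 0, -0.002, 0.0005, -0.006, 0.2], [0, 0, 0, -0.002, 0.0005, -0.012, 0.2], [0, 0, 0, -0.002, 0.0005, -0.018, 0.2], [0, 0, 0, -0.002, 0.0005, -0.024, 0.2], [0, 0, 0, -0.002, 0.0005, -0.024, 0.2]]}}

```text
time: 11.65
position: [0.5927, 0.0941, 0.0577]
tool_rot: [[-0.98, 0.201, -0.002], [0.201, 0.98, -0.0], [0.002, -0.001, -1.0]]
force: [-0.6, 0.6, -3.7]
finger_gap: 0.0433
grip_force: 42.8
```

Request:
{"fn": "play_rows", "kwargs": {"plan": [[0, 0, 0, 0, 0, -0.004, 0.2], [0, 0, 0, 0, 0, -0.008, 0.2], [0, 0, 0, 0, 0, -0.012, 0.2], [0, 0, 0, 0, 0, -0.015, 0.2], [0, 0, 0, 0, 0, -0.015, 0.2]]}}

```text
time: 12.15
position: [0.5954, 0.0939, 0.05]
tool_rot: [[-0.98, 0.201, 0.004], [0.201, 0.98, 0.0], [-0.004, 0.001, -1.0]]
force: [-2.3, -0.3, 7.6]
finger_gap: 0.0436
grip_force: 44.1
```

Request:
{"fn": "play_rows", "kwargs": {"plan": [[0, 0, 0, 0, 0, 0, 0.65], [0, 0, 0, 0, 0, 0, 0.72], [0, 0, 0, 0, 0, 0, 0.72], [0, 0, 0, 0, 0, 0.03, 0.72], [0, 0, 0, 0, 0, 0.09, 0.72]]}}

```text
time: 12.65
position: [0.5903, 0.0939, 0.1118]
tool_rot: [[-0.98, 0.201, -0.008], [0.201, 0.98, -0.002], [0.008, -0.004, -1.0]]
force: [1.3, 0.1, 1.1]
finger_gap: 0.0614
grip_force: 0.0
```

Request:
{"fn": "play_rows", "kwargs": {"plan": [[0, 0, 0, 0, 0, 0.06, 0.72], [0, 0, 0, 0, 0, 0.12, 0.5], [0, 0, 0, -0.05, -0.01, 0.14, 0], [0, 0, 0, -0.1, -0.02, 0.14, 0], [0, 0, 0, -0.152, -0.035, 0.14, 0]]}}

```text
time: 13.15
position: [0.4787, 0.0682, 0.2207]
tool_rot: [[-0.98, 0.2, 0.001], [0.2, 0.98, 0.001], [-0.001, 0.001, -1.0]]
force: [0.0, 0.2, 1.3]
finger_gap: 0.0031
grip_force: 0.0
```

Request:
{"fn": "play_rows", "kwargs": {"plan": [[0, 0, 0, 0, 0, 0, 0], [0, 0, 0, 0, 0, 0, 0], [0, 0, 0, 0, 0, 0, 0], [0, 0, 0, 0, 0, 0, 0], [0, 0, 0, 0, 0, 0, 0]]}}

```text
time: 13.65
position: [0.4802, 0.0681, 0.2198]
tool_rot: [[-0.98, 0.201, -0.0], [0.201, 0.98, -0.001], [0.0, -0.001, -1.0]]
force: [-0.6, -0.1, 0.5]
finger_gap: -0.0004
grip_force: 0.0
```

```bash
python3 - <<'E'
from h import *
o=robot.get_obs(); t=np.array(o['position']); print(o['time'],t,t@X,t@Y,np.degrees(np.arctan2(o['tool_rot'][1][1],o['tool_rot'][0][1])),o['finger_gap'])
im,c=snap('scene','pics/s6.png'); im2,c2=snap('side','pics/t6.png')
f=lambda a,x,y:cv2.resize(a[y:y+130,x:x+130,::-1],(396,396),interpolation=cv2.INTER_CUBIC)
cv2.imwrite('pics/c6.png',np.hstack([f(im,190,110),f(im2,175,115)]))
E
```

```text
13.65 [0.4801829  0.06813604 0.21983921] 0.45702017119008687 0.1623297194753869 78.40849566905824 -0.00036125976631384404
```

View pics/c6.png

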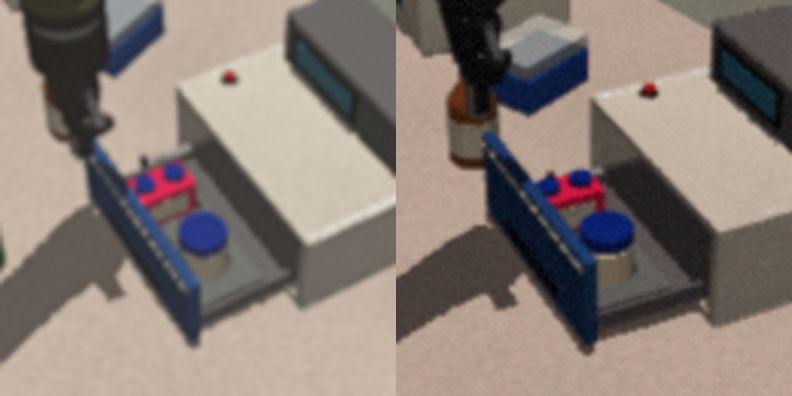

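Both items sit down in their nests: cassette caps at (145,180) and (175,172), jar lid at (203,232) in the left half. The pin is up at (229,76). Next I go down in front of the drawer and push.

Request:
{"fn": "play_rows", "kwargs": {"plan": [[0, 0, 0, 0, 0, -0.06, 0], [0, 0, 0, 0, 0, -0.12, 0], [0, 0, 0, 0, 0, -0.18, 0], [0, 0, 0, 0.0131, -0.0027, -0.18, 0], [0, 0, 0, 0.0261, -0.0053, -0.18, 0]]}}

```text
time: 14.25
position: [0.5001, 0.0638, 0.0856]
tool_rot: [[-0.98, 0.201, -0.0], [0.201, 0.98, -0.0], [0.0, -0.0, -1.0]]
force: [0.7, 0.1, 0.7]
finger_gap: 0.0001
grip_force: 0.0
```

Request:
{"fn": "play_rows", "kwargs": {"plan": [[0, 0, 0, 0.0065, -0.0013, 0, 0], [0, 0, 0, 0.0131, -0.0027, 0, 0], [0, 0, 0, 0.0196, -0.004, 0, 0], [0, 0, 0, 0.0261, -0.0053, 0, 0], [0, 0, 0, 0.0327, -0.0066, 0, 0]]}}

```text
time: 14.75
position: [0.5233, 0.0596, 0.0855]
tool_rot: [[-0.98, 0.2, -0.001], [0.2, 0.98, 0.001], [0.001, 0.001, -1.0]]
force: [-4.8, 1.3, 2.2]
finger_gap: 0.0001
grip_force: 2.1
```

Request:
{"fn": "play_rows", "kwargs": {"plan": [[0, 0, 0, 0.0104, -0.0021, 0, 0], [0, 0, 0, 0.0209, -0.0042, 0, 0], [0, 0, 0, 0.0314, -0.0064, 0, 0], [0, 0, 0, 0.0418, -0.0085, 0, 0], [0, 0, 0, 0.0522, -0.0106, 0, 0]]}}

```text
time: 15.25
position: [0.5623, 0.0517, 0.0852]
tool_rot: [[-0.98, 0.2, -0.002], [0.2, 0.98, 0.001], [0.002, 0.001, -1.0]]
force: [-5.1, 1.4, 4.2]
finger_gap: 0.0001
grip_force: 2.6
```

Request:
{"fn": "play_rows", "kwargs": {"plan": [[0, 0, 0, 0.0052, -0.0011, 0, 0], [0, 0, 0, 0.0104, -0.0021, 0, 0], [0, 0, 0, 0.0157, -0.0032, 0, 0], [0, 0, 0, 0.0209, -0.0042, 0, 0], [0, 0, 0, 0.0261, -0.0053, 0, 0]]}}

```text
time: 15.75
position: [0.5824, 0.0475, 0.085]
tool_rot: [[-0.98, 0.201, -0.0], [0.201, 0.98, 0.001], [0.0, 0.001, -1.0]]
force: [-2.7, 2.6, 2.0]
finger_gap: 0.0001
grip_force: 1.9
```

Request:
{"fn": "play_rows", "kwargs": {"plan": [[0, 0, 0, 0.0052, -0.0011, 0, 0], [0, 0, 0, 0.0104, -0.0021, 0, 0], [0, 0, 0, 0.0157, -0.0032, 0, 0], [0, 0, 0, 0.0157, -0.0032, 0, 0], [0, 0, 0, 0.0157, -0.0032, 0, 0]]}}

```text
time: 16.25
position: [0.595, 0.0434, 0.0852]
tool_rot: [[-0.979, 0.202, 0.002], [0.202, 0.979, -0.001], [-0.002, -0.001, -1.0]]
force: [-0.4, -0.1, 0.5]
finger_gap: 0.0001
grip_force: 0.0
```

```bash
cat > chk.py <<'E'
from h import *
import sys
def red(bgr,x,y,w,hh):
    r=bgr[y:y+hh,x:x+w].astype(int); m=np.clip(r[:,:,2]-np.maximum(r[:,:,1],r[:,:,0])-25,0,None).astype(float)
    v,u=np.mgrid[:hh,:w]; S=m.sum()+1e-9; return S.round(), x+(u*m).sum()/S, y+(v*m).sum()/S
o=robot.get_obs(); t=np.array(o['position']); print(o['time'],'loc',(t@X).round(4),(t@Y).round(4),'F',np.round(o['force'],1))
for n,old,box in(('scene','s6',(255,126,24,20)),('side','t6',(246,132,24,20))):
    im,c=snap(n,f'pics/{n}_{sys.argv[1]}.png'); print(n,'pin',red(cv2.imread(f'pics/{old}.png'),*box),red(im[:,:,::-1],*box))
    h=cv2.cvtColor(im,cv2.COLOR_RGB2HSV); m=cv2.inRange(h,(100,100,25),(125,255,255)); k,l,s,ce=cv2.connectedComponentsWithStats(m)
    for i in range(1,k):
        if s[i,4]>60 and 190<ce[i][0]<300 and 120<ce[i][1]<240: print('  blue',s[i],ce[i].round(1))
    # right lower end of the panel's top edge -> local coordinates
E
python3 chk.py a
```

```text
16.25 loc 0.5745 0.1609 F [-0.4 -0.1  0.5]
scene pin (np.float64(619.0), np.float64(264.864297253619), np.float64(134.45072697898473)) (np.float64(732.0), np.float64(264.7021857923365), np.float64(134.4562841529939))
  blue [207 118  31  16 218] [222.9 126.3]
  blue [258 171  19  25  95] [267.3 182.8]
  blue [269 173  12  11  85] [273.8 178.4]
side pin (np.float64(906.0), np.float64(257.6357615893911), np.float64(143.3178807946895)) (np.float64(911.0), np.float64(257.6465422612386), np.float64(143.29308452249035))
  blue [196 134  32  18 281] [213.  142.3]
  blue [228 161  47  59 846] [252.3 190.1]
```

Request:
{"fn": "play_rows", "kwargs": {"plan": [[0, 0, 0, 0.004, -0.0008, 0, 0], [0, 0, 0, 0.008, -0.0016, 0, 0], [0, 0, 0, 0.0104, -0.0021, 0, 0], [0, 0, 0, 0.0131, -0.0027, 0, 0], [0, 0, 0, 0.0131, -0.0027, 0, 0]]}}

```text
time: 16.85
position: [0.6034, 0.0422, 0.0849]
tool_rot: [[-0.98, 0.201, -0.002], [0.201, 0.98, -0.0], [0.002, -0.001, -1.0]]
force: [-5.0, -0.4, 1.9]
finger_gap: -0.0003
grip_force: 2.2
```

Request:
{"fn": "play_rows", "kwargs": {"plan": [[0, 0, 0, 0.0026, -0.0005, 0, 0], [0, 0, 0, 0.0052, -0.0011, 0, 0], [0, 0, 0, 0.0078, -0.0016, 0, 0], [0, 0, 0, 0.0104, -0.0021, 0, 0], [0, 0, 0, 0.0104, -0.0021, 0, 0]]}}

```text
time: 17.35
position: [0.6117, 0.0407, 0.0849]
tool_rot: [[-0.98, 0.201, -0.0], [0.201, 0.98, -0.0], [0.0, -0.0, -1.0]]
force: [-3.5, -0.8, 1.2]
finger_gap: 0.0001
grip_force: 1.4
```

Request:
{"fn": "play_rows", "kwargs": {"plan": [[0, 0, 0, 0.0026, -0.0005, 0, 0], [0, 0, 0, 0.0052, -0.0011, 0, 0], [0, 0, 0, 0.0078, -0.0016, 0, 0], [0, 0, 0, 0.0104, -0.0021, 0, 0], [0, 0, 0, 0.0104, -0.0021, 0, 0]]}}

```text
time: 17.85
position: [0.6204, 0.0397, 0.0854]
tool_rot: [[-0.98, 0.201, 0.001], [0.201, 0.98, 0.0], [-0.001, 0.001, -1.0]]
force: [0.8, -0.7, 0.8]
finger_gap: -0.0001
grip_force: 0.0
```

Request:
{"fn": "play_rows", "kwargs": {"plan": [[0, 0, 0, 0.0026, -0.0005, 0, 0], [0, 0, 0, 0.0052, -0.0011, 0, 0], [0, 0, 0, 0.0078, -0.0016, 0, 0], [0, 0, 0, 0.0104, -0.0021, 0, 0], [0, 0, 0, 0.0104, -0.0021, 0, 0]]}}

```text
time: 18.35
position: [0.625, 0.0385, 0.085]
tool_rot: [[-0.98, 0.201, -0.006], [0.201, 0.98, 0.001], [0.006, -0.0, -1.0]]
force: [-8.0, 0.5, 5.2]
finger_gap: 0.0001
grip_force: 3.9
```

Request:
{"fn": "play_rows", "kwargs": {"plan": [[0, 0, 0, 0.0026, -0.0005, 0, 0], [0, 0, 0, 0.0052, -0.0011, 0, 0], [0, 0, 0, 0.0052, -0.0011, 0, 0], [0, 0, 0, 0.0052, -0.0011, 0, 0], [0, 0, 0, 0.0052, -0.0011, 0, 0]]}}

```text
time: 18.85
position: [0.6254, 0.0384, 0.085]
tool_rot: [[-0.98, 0.2, -0.013], [0.2, 0.98, 0.002], [0.013, -0.0, -1.0]]
force: [-17.9, 2.6, 13.2]
finger_gap: 0.0001
grip_force: 9.2
```

```bash
python3 chk.py b
```

```text
18.85 loc 0.6052 0.1621 F [-17.9   2.6  13.2]
scene pin (np.float64(619.0), np.float64(264.864297253619), np.float64(134.45072697898473)) (np.float64(0.0), np.float64(255.0), np.float64(126.0))
  blue [207 113  36  21 256] [225.6 124.9]
  blue [266 168  19  24  97] [275.3 179.3]
side pin (np.float64(906.0), np.float64(257.6357615893911), np.float64(143.3178807946895)) (np.float64(1.0), np.float64(263.999999982), np.float64(132.999999999))
  blue [196 131  41  21 386] [218.3 141.2]
  blue [236 158  39  59 760] [258.5 188.2]
```

Request:
{"fn": "play_rows", "kwargs": {"plan": [[0, 0, 0, 0.0013, -0.0003, 0, 0], [0, 0, 0, 0.0026, -0.0005, 0, 0], [0, 0, 0, 0.0039, -0.0008, 0, 0], [0, 0, 0, 0.0039, -0.0008, 0, 0], [0, 0, 0, 0.0039, -0.0008, 0, 0]]}}

```text
time: 19.45
position: [0.6255, 0.0384, 0.085]
tool_rot: [[-0.98, 0.2, -0.019], [0.2, 0.98, 0.003], [0.02, -0.001, -1.0]]
force: [-26.4, 2.5, 20.7]
finger_gap: -0.0001
grip_force: 13.3
```

Request:
{"fn": "play_rows", "kwargs": {"plan": [[0, 0, 0, -0.0131, 0.0027, 0, 0], [0, 0, 0, -0.0392, 0.008, 0, 0], [0, 0, 0, -0.0784, 0.016, 0, 0], [0, 0, 0, -0.13, 0.027, 0, 0], [0, 0, 0, -0.19, 0.039, 0, 0]]}}

```text
time: 19.95
position: [0.4915, 0.0658, 0.0852]
tool_rot: [[-0.979, 0.202, 0.002], [0.202, 0.979, -0.0], [-0.002, 0.0, -1.0]]
force: [-0.2, -0.2, -0.1]
finger_gap: 0.0001
grip_force: 0.0
```

```bash
python3 chk.py c; python3 - <<'E'
from h import *
for n in('scene','side'):
    c=calibration(n); im=cv2.imread(f'pics/{n}_c.png')
    pin=(.638+.06)*X+(.161+.119)*Y
    for z in(.12,.125,.13,.134): u=proj(c,pin+[0,0,z]); print(n,z,u.round(1),im[int(round(u[1])),int(round(u[0]))])
    for y in(.04,.1,.16):
        for x in(.60,.61,.62,.63,.64): u=proj(c,x*X+y*Y+[0,0,.116]); print('  panel top',x,y,u.round(1),im[int(round(u[1])),int(round(u[0]))])
E
```

```text
19.95 loc 0.4686 0.1623 F [-0.2 -0.2 -0.1]
scene pin (np.float64(619.0), np.float64(264.864297253619), np.float64(134.45072697898473)) (np.float64(550.0), np.float64(264.798181818164), np.float64(135.26909090907407))
  blue [229 113  14  18 100] [235.7 121.8]
  blue [246 144  39  48 192] [265.5 167.6]
side pin (np.float64(906.0), np.float64(257.6357615893911), np.float64(143.3178807946895)) (np.float64(670.0), np.float64(257.64925373132587), np.float64(144.6059701492349))
  blue [215 131  23  21 237] [226.1 141.3]
  blue [235 151  40  66 940] [256.1 184.3]
scene 0.12 [264.5 135.5] [ 54  60 173]
scene 0.125 [264.5 134.4] [111 122 184]
scene 0.13 [264.5 133.4] [167 181 201]
scene 0.134 [264.6 132.6] [167 181 201]
  panel top 0.6 0.04 [276.2 190. ] [61 49 45]
  panel top 0.61 0.04 [278.8 188.8] [86 82 79]
  panel top 0.62 0.04 [281.4 187.6] [128  84  57]
  panel top 0.63 0.04 [284.  186.4] [94 96 99]
  panel top 0.64 0.04 [286.6 185.3] [155 170 179]
  panel top 0.6 0.1 [266.7 177.9] [64 54 50]
  panel top 0.61 0.1 [269.3 176.8] [103 108 110]
  panel top 0.62 0.1 [271.8 175.7] [128  84  
[... 502 characters left out ...]
top 0.6 0.04 [264.6 190.7] [41 25 17]
  panel top 0.61 0.04 [267.6 189.9] [76 70 67]
  panel top 0.62 0.04 [270.6 189. ] [109  60  29]
  panel top 0.63 0.04 [273.5 188.2] [57 32 25]
  panel top 0.64 0.04 [276.5 187.3] [78 84 92]
  panel top 0.6 0.1 [255.3 180.3] [40 26 16]
  panel top 0.61 0.1 [258.3 179.5] [73 66 64]
  panel top 0.62 0.1 [261.2 178.7] [101  55  28]
  panel top 0.63 0.1 [264.1 177.9] [79 67 68]
  panel top 0.64 0.1 [267.  177.1] [ 92 104 115]
  panel top 0.6 0.16 [246.6 170.5] [47 41 38]
  panel top 0.61 0.16 [249.5 169.7] [73 78 78]
  panel top 0.62 0.16 [252.3 168.9] [98 54 26]
  panel top 0.63 0.16 [255.2 168.2] [62 30 17]
  panel top 0.64 0.16 [258.  167.4] [ 96 103 117]
```

The pin's visible red has moved down about 1 px in both views and shrunk. The drawer face stays put with the robot withdrawn, and it stopped hard at 26 N, so it reads as seated. One last check that it holds, then I hand in.

Request:
{"fn": "play_rows", "kwargs": {"plan": [[0, 0, 0, 0, 0, 0, 0.3], [0, 0, 0, 0, 0, 0, 0.3], [0, 0, 0, 0, 0, 0, 0.3], [0, 0, 0, 0, 0, 0, 0.3], [0, 0, 0, 0, 0, 0, 0.3]]}}

```text
time: 20.55
position: [0.4922, 0.0655, 0.085]
tool_rot: [[-0.979, 0.202, 0.0], [0.202, 0.979, -0.0], [-0.0, -0.0, -1.0]]
force: [0.3, 0.1, 0.4]
finger_gap: 0.0258
grip_force: 0.0
```

```bash
python3 chk.py d; python3 -c "
from bench import robot; print(robot.finish_job())"
```

```text
20.55 loc 0.4694 0.1622 F [0.3 0.1 0.4]
scene pin (np.float64(619.0), np.float64(264.864297253619), np.float64(134.45072697898473)) (np.float64(552.0), np.float64(264.79710144925764), np.float64(135.27173913041798))
  blue [230 113  13  17  98] [235.9 121.6]
  blue [246 144  39  48 193] [265.6 167.7]
side pin (np.float64(906.0), np.float64(257.6357615893911), np.float64(143.3178807946895)) (np.float64(680.0), np.float64(257.6441176470417), np.float64(144.5779411764521))
  blue [218 131  20  21 204] [227.5 140.6]
  blue [235 151  40  66 931] [256.1 184.2]
the job is handed in; nothing more can be done
None
```

The job is handed in at about 20.6 s: the jar and cassette are on their nest floors, and the drawer is pushed home with its pin dropped (26 N sideways at the stop). It stayed put after I backed off, and the robot is touching nothing.

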